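# Feel along a glue joint

### The arm

A 6-joint arm with a two-finger parallel gripper is mounted at the origin on the work surface. World frame = base frame: x ahead of the robot, y to its left, z up, the work surface at z = 0. Lengths are in m, angles in rad, forces in N, time in s.
With the tool pointing down it reaches from about 0.275 to 0.825 m from the base axis. Payload 4.9 kg.
Tool frame: the origin (TCP) lies midway between the tips of the shut fingers; the grasp point (between the pads) lies 19 mm behind it (bot.grip_depth is the distance from the TCP to the grasp point, in m); z points along the fingers, y is the line along which they close (so a half turn about z gives the same grasp; the last joint's range is limited). The gripper opens to 85 mm and grips with 20 to 120 N. Pads are 22 mm wide; open, the fingers measure 114 mm over their backs; the gripper's body (76 mm by 85 mm) begins 54 mm behind the grasp point. The pads swing forward as they close: fully open they stand 13 mm farther back than shut.
Start: joints at [1.073, 0.326, -0.193, 1.052, 0, 1.437], TCP at [0.196, 0.514, 0.231] pointing down, gripper open.
Joint ranges: [-2.65, 2.65], [-0.97, 1.79], [-1.3, 1.35], [-1.93, 2.1], [-1.47, 1.37], [-3.14, 3.14]. Speed limits (rad/s): [2.57, 2.57, 3.14, 3.14, 3.14, 3.14].

### API

Orientations are given as a unit quaternion [w, x, y, z].
In Python, from cell import bot gives the robot as it stands. Calls block until the motion is done:
- bot.move_pose(position, orientation): joint-space move of the TCP to a pose.
- bot.move_linear(position, speed=0.15, rotation=None, until_force=None): straight line of the TCP; rotation=None keeps the orientation; speed is the mean speed in m/s. With until_force (N) it stops when the force on the tool has changed by that much, and returns True; else False.
- bot.goto_joints(angles): joint-space move.
- bot.set_gripper(opening, grasp_force=None): opening from 0.0 (shut) to 1.0 (fully open); grasp_force is the grip in N (None keeps the last); returns when the fingers have stopped.
- bot.wait(seconds).
- bot.solve_ik(position, orientation): joint angles nearest the present ones, or None.
- bot.camera(name): name is "scene" or "side" or "wrist"; returns the picture (400x640x3 uint8, red, green, blue); there is no depth.
- bot.calibration(name): a dict with "mtx" (3x3 intrinsics, pixels), "extrinsics" (4x4, takes a point from world to camera coordinates); the wrist camera has in their place "hand_eye" (4x4, takes a point from camera to tool coordinates, whose origin is the TCP and whose axes are the flange's). Camera axes: x right, y down, z forward; pixel columns grow to the right and rows downward; lengths in m; the calibration is good to about 2 mm. A picture is of the moment at which its call begins: read the wrist's pose just before it. calibration takes no time and is no camera call.
A pose or a line that the arm cannot do raises bot.PlanningError and nothing moves.
- bot.close_job(): hands the job in; it is judged then, once.
Trained networks look in the newest picture that a camera, given by its name, has taken for a name from the list of things; names that differ only in an ending like _2 or _b are one class to them, and where a whole thing is asked for, a point or a joint stands for the part that bears it (a point fixed in the world has none). Each returns a list of dicts, best first, with "confidence" (0 to 1); they miss things now and then, are a little off and sometimes report something else, mostly with a low value. They report only what shows in the picture. A call takes as long as a camera call.
- bot.search_frame(camera, thing): "bbox" ([left, top, width, height] in pixels, round what is visible of it).
Readings, each from a call of its own:
- bot.read_clock(): time.
- bot.read_joint_positions(): joint angles.
- bot.read_joint_vel(): joint speeds.
- bot.read_joint_efforts(): joint torques, N m.
- bot.read_position(): TCP position.
- bot.read_tool_rot(): TCP orientation.
- bot.read_ft_force(): force on the tool from outside, world axes, zero at the start.
- bot.read_moment(): the same for the moment, N m.
- bot.read_gripper_width(): opening from 0.0 (shut) to 1.0 (fully open).
- bot.read_finger_force(): force on a finger pad.
Only numpy, scipy, OpenCV 4.12 (cv2) and the standard library are available. Lean on these libraries where they do the work, as an engineer would, in place of code of your own. Each camera call takes 0.05 s, during which the arm holds its last target. There are 200 camera calls.

### The job

Feel along the glue joint between the narrow edge strip and the rest of the serving board, to check it for a step: touch it with the fingertips at the end that has the hanging hole and run them lightly along the joint, in contact all the way, to the plain end, then take the hand clear. Do not press hard, do not pick up, push or drag the board, and leave the things lying on it and around it where they are.

Things in the scene. Friction and masses are not known exactly. Their poses are not given: they have to be found in the camera images.
- board: loose serving board on the bench, 1 kg: 260 mm long (x), 180 wide (y), 28 thick. Three full-length staves glued edge to edge, tops flush: 90 mm wide (y -90 to 0, dark brown), 54 mm (y 0 to 54, pale), and the narrow edge strip, 36 mm (y 54 to 90, dark brown). 18 mm hanging hole in the widest stave at x -108, y -45: -x is the end with the hole, +x the plain end. Origin: centre of underside; z up
- joint_start (a point): point on the board's top face where the glue joint of the narrow strip (a straight thin dark line, flush with the wood, parallel to the board's x) meets the end with the hole; 28 mm above the bench; axes as the board's
- joint_mid (a point): middle of the same glue joint, on the top face, 130 mm from either end; axes as the board's: x along the joint towards the plain end, y across it towards the narrow strip's outer edge (36 mm away), z up
- joint_end (a point): point on the top face where the same glue joint meets the plain end; axes as the board's
- sanding_block: loose cork sanding block lying on the widest stave, 92 x 60 mm, 30 mm high; origin: centre of its underside, x along its length. Leave it alone
- tape_measure: loose pocket tape measure standing on the widest stave, 62 mm long (plus a 13 mm tape hook), 34 mm wide, 52 mm high; origin: centre of its case underside, x along its length towards the tape's mouth. Leave it alone
- pencil: loose flat carpenter's pencil, 182 mm long, 14 mm wide, 7 mm high, lying on the board along the joint between the two wider staves, its near edge at least 30 mm from the narrow strip's joint; origin: middle of its underside, x along it. Leave it alone
- glue_bottle: loose glue bottle standing on the bench to the left, 60 mm across, 170 mm high; origin: centre of its base. Leave it alone
- block_plane: loose steel block plane on the bench to the left, 160 x 50 mm, about 50 mm high; origin: centre of its sole. Leave it alone
- mallet: loose wooden mallet lying on the bench to the right, 290 mm long, head 125 mm wide and 64 mm high; origin: on the bench near its middle, x along the handle towards the head. Leave it alone
- try_square: loose try square lying on the bench to the right, stock 115 mm long and 16 mm high, steel blade 150 mm long; origin: under the middle of the stock. Leave it alone

How it is judged:
By the outcome, as a careful person would: the job done as asked, in the order asked, and still so for the second after the job is handed in, with the robot touching nothing.
It also fails if it takes over 51 s, if anything falls off the work surface, if the arm or the gripper's body presses on something with over 40 N, if the wrist force passes 120 N, or if a joint passes its speed limit or range.

## Working session

There is one attempt and no reset: what is moved stays moved. The work goes in short steps, each a Python script; the robot and the scene stay as the last script left them, time stands still between calls to the robot, and variables do not carry over. Pictures are saved under pics/ and viewed, at most 10 in all, crops included, and the job is handed in when it is done.

```bash
mkdir -p pics; ls
python3 - <<'E'
from cell import bot
import cv2
for n in ("scene","side"):
    im=bot.camera(n); cv2.imwrite(f"pics/{n}0.png",im[:,:,::-1])
    for t in ("board","joint_start","joint_end","joint_mid"):
        print(n,t,[(r['bbox'],round(r['confidence'],2)) for r in bot.search_frame(n,t)[:2]])
    c=bot.calibration(n);print(c['mtx'],c['extrinsics'])
print(bot.calibration("wrist"),bot.read_tool_rot(),bot.read_clock())
E
```

```text
pics
scene board []
scene joint_start [([253.3, 156.3, 125.2, 106.1], 0.61)]
scene joint_end [([253.4, 160.9, 118.6, 99.3], 0.55)]
scene joint_mid [([254.3, 157.5, 118.2, 100.8], 0.56)]
[[403.24743674   0.         321.46736083]
 [  0.         403.24743674 201.7235103 ]
 [  0.           0.           1.        ]] [[-0.8096934   0.58680685  0.00736962  0.46140811]
 [ 0.49473731  0.68929985 -0.52924542 -0.26866964]
 [-0.31564472 -0.4248805  -0.84843678  1.19935624]
 [ 0.          0.          0.          1.        ]]
side board [([278.3, 184.9, 116.7, 83.2], 0.65)]
side joint_start [([274.2, 186.8, 121.3, 80.8], 0.61)]
side joint_end [([273.0, 188.1, 123.4, 80.9], 0.9)]
side joint_mid [([276.0, 189.1, 119.5, 78.0], 0.87)]
[[402.51807919   0.         317.67462032]
 [  0.         402.51807919 205.25843687]
 [  0.           0.           1.        ]] [[ 0.66263523 -0.74886875 -0.01049541 -0.36861002]
 [-0.46370566 -0.39922402 -0.79094705  0.31902647]
 [ 0.58812551  0.52897617 -0.61179458  0.74072464]
 [ 0.          0.          0.          1.        ]]
{'mtx': array([[277.19911803,   0.        , 317.43631378],
       [  0.        , 277.19911803, 206.27679753],
       [  0.        ,   0.        ,   1.        ]]), 'hand_eye': array([[ 6.72189889e-04, -9.61766648e-01, -2.73869426e-01,
         6.91568421e-02],
       [ 9.99998849e-01,  2.73924742e-04,  1.49245369e-03,
        -8.41744327e-04],
       [-1.36037257e-03, -2.73870114e-01,  9.61765725e-01,
        -1.43384961e-01],
       [ 0.00000000e+00,  0.00000000e+00,  0.00000000e+00,
         1.00000000e+00]])} [-5.03216832e-06  1.80910718e-01  9.83499523e-01 -1.33777803e-05] 0.5
```

```bash
python3 -c "
import cv2,numpy as np
a=cv2.imread('pics/scene0.png')[120:300,220:420];b=cv2.imread('pics/side0.png')[150:300,250:420]
cv2.imwrite('pics/ab.png',np.vstack([cv2.resize(a,(600,300)) if 0 else cv2.resize(a[20:170],(0,0),fx=2,fy=2)[:, :340],cv2.resize(b,(0,0),fx=2,fy=2)]))"
```

```text
(no output)
```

View pics/scene0.png

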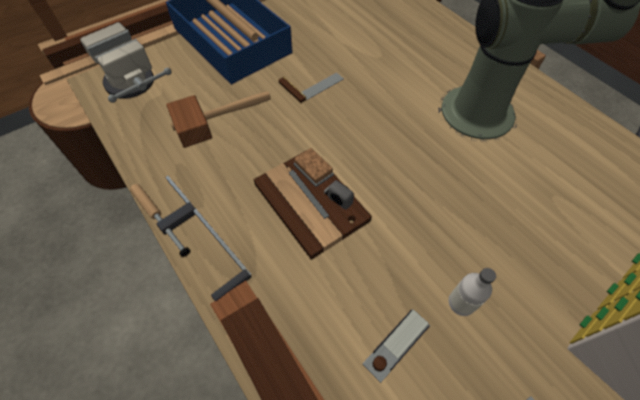

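View pics/side0.png

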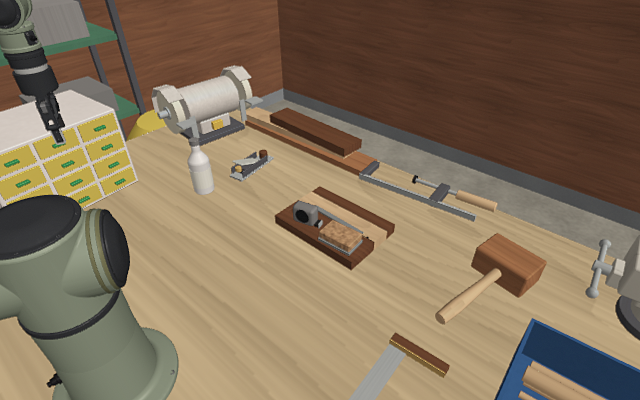

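The board's narrow dark strip is on the side away from the robot. In the scene view its corners are near (313,252) at the hole end and (257,181) at the plain end, and the hole is near (351,219). I'll project those points and go above the board for a wrist look.

```bash
cat > h.py <<'E'
import numpy as np, cv2
from scipy.spatial.transform import Rotation as R
from cell import bot
def ray(K,T,px,z):
    """pixel -> world at height z; T: world to camera"""
    Ti=np.linalg.inv(T); d=Ti[:3,:3]@np.linalg.solve(K,[px[0],px[1],1.]); o=Ti[:3,3]
    return o+d*(z-o[2])/d[2]
def tool():
    q=np.array(bot.read_tool_rot()); T=np.eye(4); T[:3,:3]=R.from_quat(q[[1,2,3,0]]).as_matrix(); T[:3,3]=bot.read_position(); return T
def down(yaw):
    """tool pointing down, tool x at world angle yaw"""
    c,s=np.cos(yaw),np.sin(yaw)
    q=R.from_matrix(np.array([[c,s,0],[s,-c,0],[0,0,-1]])).as_quat(); return q[[3,0,1,2]]
E
python3 - <<'E'
from h import *
c=bot.calibration("scene")
for p in [(313,250),(257,181),(293,152),(370,215),(351,219),(324,247)]:
    print(p,ray(c['mtx'],c['extrinsics'],p,.028).round(3))
print(R.from_quat(np.array(bot.read_tool_rot())[[1,2,3,0]]).as_matrix().round(2))
E
```

```text
(313, 250) [0.664 0.096 0.028]
(257, 181) [ 0.668 -0.145  0.028]
(293, 152) [ 0.541 -0.17   0.028]
(370, 215) [0.498 0.101 0.028]
(351, 219) [0.542 0.082 0.028]
(324, 247) [0.639 0.104 0.028]
[[-0.93  0.36 -0.  ]
 [ 0.36  0.93 -0.  ]
 [ 0.   -0.   -1.  ]]
```

Run:
```python
from h import *
bot.set_gripper(0.0)
bot.move_pose([0.60,-0.02,0.20],down(np.pi))
T=tool(); im=bot.camera("wrist"); np.save('T1.npy',T)
cv2.imwrite("pics/w1.png",im[:,:,::-1])
print(T.round(4),bot.read_clock(),bot.read_ft_force(),bot.read_joint_positions())
```

```text
[[-1.000e+00 -1.300e-03  0.000e+00  6.000e-01]
 [-1.300e-03  1.000e+00  3.000e-04 -1.910e-02]
 [-0.000e+00  3.000e-04 -1.000e+00  2.001e-01]
 [ 0.000e+00  0.000e+00  0.000e+00  1.000e+00]] 3.7 [ 0.52535582 -0.12711447 -0.10939341] [-1.54724984e-01  4.39796330e-01 -1.03694225e-01  1.02717863e+00
  1.85831127e-04 -1.56161379e-01]
```

View pics/w1.png

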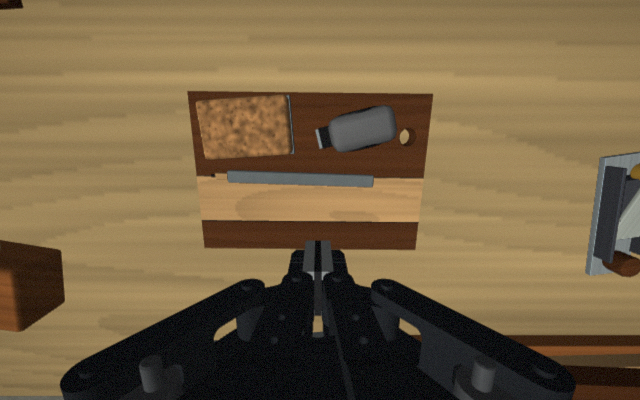

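The wrist view shows the board with the hole at (407,137). The narrow strip is the lower one, and its joint runs from about (418,222) at the hole end to (202,220) at the plain end. Next I'll fit those edges numerically.

```bash
python3 - <<'E'
from h import *
im=cv2.imread('pics/w1.png').astype(float); g=cv2.GaussianBlur(im.sum(2),(3,3),0)
def sub(d,i): 
    a,b,c=d[i-1:i+2]; return i+0.5*(a-c)/(a-2*b+c)
cols=np.arange(212,410,6)
def rows(lo,hi,sgn):
    r=[]
    for x in cols:
        d=sgn*np.gradient(g[:,x]); i=lo+np.argmax(d[lo:hi]); r.append(sub(d,i))
    return np.array(r)
def rfit(x,y):
    for _ in range(3):
        p=np.polyfit(x,y,1); e=abs(np.polyval(p,x)-y); k=e<max(1,2*np.median(e)); x,y=x[k],y[k]
    return p
j=rfit(cols,rows(212,230,-1)); o=rfit(cols,rows(240,256,1))
ys=np.arange(196,217,2)
def ends(lo,hi,sgn):
    r=[]
    for y in ys:
        d=sgn*np.gradient(g[y]); i=lo+np.argmax(d[lo:hi]); r.append(sub(d,i))
    return r
ye=np.arange(225,245,2); ys=ye
L=rfit(ye,np.array(ends(195,212,-1))); Rr=rfit(ye,np.array(ends(408,425,1)))
print(j,o,L,Rr)
c=bot.calibration("wrist"); T=np.linalg.inv(np.load('T1.npy')@c['hand_eye'])
def X(row,end):
    y=220.
    for _ in range(5): x=np.polyval(end,y); y=np.polyval(row,x)
    return ray(c['mtx'],T,(x,y),.028),(x,y)
P={}
for n,r,e in [('start',j,Rr),('end',j,L),('so',o,Rr),('eo',o,L)]:
    P[n],px=X(r,e); print(n,P[n].round(4),np.round(px,1))
print(np.linalg.norm(P['start']-P['end']),np.linalg.norm(P['start']-P['so']),np.linalg.norm(P['end']-P['eo']))
np.save('J.npy',[P['start'],P['end']])
E
python3 -c "
import cv2
cv2.imwrite('pics/c.png',cv2.resize(cv2.imread('pics/w1.png')[190:260,190:430],(0,0),fx=3.3,fy=3.3))"
```

```text
[9.76193438e-03 2.17581156e+02] [9.18735364e-03 2.45678125e+02] [1.14058956e-01 1.75953151e+02] [-1.10871577e-01  4.42418409e+02]
start [0.6395 0.1014 0.028 ] [417.8 221.7]
end [ 0.6372 -0.159   0.028 ] [201.  219.5]
so [0.676  0.1013 0.028 ] [414.8 249.5]
eo [ 0.6737 -0.1592  0.028 ] [204.2 247.6]
0.26043478301987033 0.03643883766789126 0.03647626517136447
```

View pics/c.png

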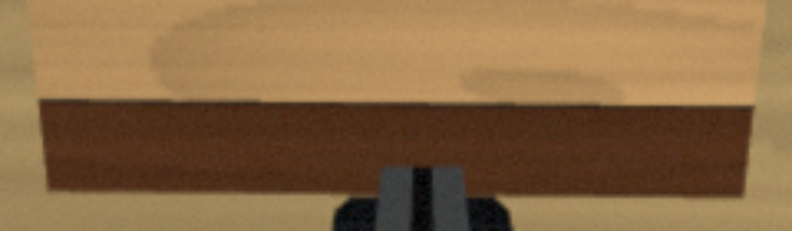

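The fit agrees with the board's dimensions (260.4 mm long, strip 36.4 mm wide). I'll go above the start and take one close look.

Run:
```python
from h import *
s,e=np.load('J.npy'); u=(e-s)/np.linalg.norm(e-s)
yaw=np.arctan2(u[1],u[0])-np.pi/2  # tool y along -u
yaw=np.arctan2(u[0]*-0+u[1]*1,-0) if 0 else np.arctan2(-abs(0)+u[0],-u[1]) 
# tool x = perpendicular to the joint, towards the robot
n=np.array([u[1],-u[0]]); yaw=np.arctan2(n[1],n[0]); print(u,n,yaw)
p=s+u*.004
bot.move_pose([p[0],p[1],0.12],down(yaw)); bot.move_linear([p[0],p[1],0.05])
T=tool(); im=bot.camera("wrist"); np.save('T2.npy',T)
cv2.imwrite("pics/w2.png",im[:,:,::-1]); print(T.round(4),bot.read_clock(),bot.read_ft_force())
c=bot.calibration("wrist"); W=np.linalg.inv(T@c['hand_eye'])
for q in (s,s+u*.05,[*T[:2,3],.05]):
    v=W[:3]@np.append(q,1); v=c['mtx']@v; print((v[:2]/v[2]).round(1))
```

```text
[-0.0088374  -0.99996095  0.        ] [-0.99996095  0.0088374 ] 3.1327551371474214
[[-0.9999  0.01    0.0015  0.6403]
 [ 0.01    0.9999 -0.      0.0966]
 [-0.0015 -0.     -1.      0.0511]
 [ 0.      0.      0.      1.    ]] 5.0083 [-1.46109937 -0.85721134  0.51120093]
[325.9 237.7]
[248.4 237.8]
[318.6 253.9]
```

View pics/w2.png

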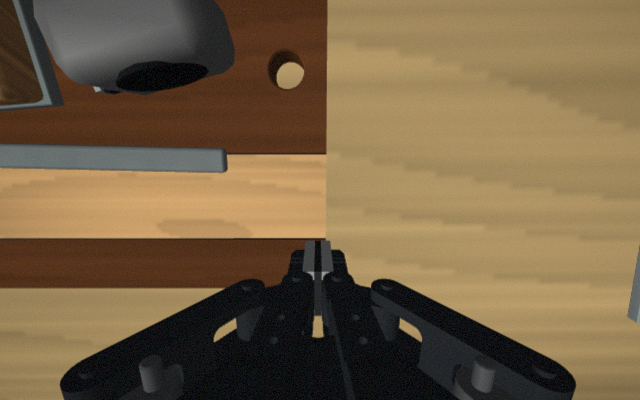

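The predicted joint start (326,238) matches the picture, where the joint meets the board end at about (326,238). The tips are over it, so I'll touch down gently.

Run:
```python
from h import *
s,e=np.load('J.npy'); u=(e-s)/np.linalg.norm(e-s); p=s+u*.004
bot.wait(.2); b=np.mean([bot.read_ft_force() for _ in range(5)],0)
bot.move_linear([p[0],p[1],0.035],speed=.03); bot.wait(.2)
b=np.mean([bot.read_ft_force() for _ in range(5)],0); print('base',b,bot.read_position())
print(bot.move_linear([p[0],p[1],0.022],speed=.008,until_force=3.))
np.save('b.npy',b)
for _ in range(3): print(np.round(bot.read_ft_force()-b,2),bot.read_position(),bot.read_clock()); bot.wait(.1)
```

```text
base [ 0.45158591 -0.60635556 -0.8525899 ] [0.63967342 0.09742266 0.03519913]
True
[0.47 0.8  6.06] [0.63946199 0.09742017 0.02809636] 7.0
[-0.64  0.45  6.33] [0.63944266 0.09741941 0.02806089] 7.1
[-0.85  0.51  6.96] [0.63948014 0.09738474 0.02809952] 7.2
```

```bash
cat > slide.py <<'E'
from h import *
import sys
d,d1,z,step=map(float,sys.argv[1:])
s,e=np.load('J.npy'); u=(e-s)/np.linalg.norm(e-s); b=np.load('b.npy')
while d<d1-1e-6:
    d=min(d+step,d1); p=s+u*d
    bot.move_linear([p[0],p[1],z],speed=.03)
    f=np.mean([bot.read_ft_force() for _ in range(3)],0)-b; q=bot.read_position()
    print(round(d,3),round(z,5),f.round(1),np.round(q,4),bot.read_clock())
    if not 1.5<f[2]<12: print('check');break
    z-=float(np.clip((5-f[2])*5e-5,-2e-4,2e-4))
E
python3 slide.py .004 .012 .0279 .004
```

```text
0.008 0.0279 [-0.8 -0.3  4.5] [0.6397 0.0931 0.0281] 7.5833
0.012 0.02788 [0.8 3.2 5.9] [0.6397 0.0896 0.0281] 7.8667
```

```bash
python3 slide.py .012 .257 .0279 .007
```

```text
0.019 0.0279 [-0.6  3.2  5.6] [0.6396 0.0821 0.0281] 8.25
0.026 0.02793 [-0.5  2.6  6.4] [0.6394 0.0747 0.0281] 8.6333
0.033 0.028 [-0.   2.8  6.1] [0.6393 0.0674 0.0281] 9.0167
0.04 0.02806 [0.7 3.  5.6] [0.6392 0.0602 0.0281] 9.4
0.047 0.02809 [0.1 2.3 6.1] [0.6391 0.0531 0.0281] 9.7833
0.054 0.02814 [-1.6  0.5  5.2] [0.639  0.046  0.0281] 10.1667
0.061 0.02815 [-0.7  2.2  5.3] [0.639  0.0399 0.0281] 10.55
0.068 0.02817 [0.1 1.5 5.3] [0.6389 0.0328 0.0281] 10.9333
0.075 0.02818 [0.3 0.5 4.3] [0.6388 0.0257 0.0281] 11.3167
0.082 0.02815 [-0.8  0.8  3.4] [0.6388 0.0188 0.0281] 11.7
0.089 0.02807 [-0.4  1.2  4.3] [0.6388 0.0119 0.0281] 12.0833
0.096 0.02803 [-0.6  1.9  5.2] [0.6387 0.0049 0.0281] 12.4667
0.103 0.02805 [-1.   1.9  5.1] [ 0.6387 -0.0021  0.0281] 12.85
0.11 0.02805 [-0.2  1.1  5.9] [ 0.6386 -0.0091  0.0281] 13.2333
0.117 0.0281 [-0.8  2.2  6.3] [ 0.6385 -0.0162  0.0281] 13.6167
0.124 0.02816 [-0.   0.8  4.4] [ 0.6384 -0.0233  0.0281] 14.0
0.131 0.02814 [-0.6  0.9  4.2] [ 0.6383 -0.0302  0.0281] 14.3833
0.138 0.02809 [-0.1  1.5  5.4] [ 0.6383 -0.0371  0.0281] 14.7667
0.14
[... 373 characters left out ...]
7.0667
0.187 0.02813 [-0.7  1.4  5.7] [ 0.6379 -0.0858  0.0281] 17.45
0.194 0.02816 [-0.7  1.6  5.3] [ 0.6377 -0.0933  0.0281] 17.8333
0.201 0.02817 [0.2 0.6 4.6] [ 0.6377 -0.1004  0.0281] 18.2167
0.208 0.02815 [-0.8  0.3  5. ] [ 0.6377 -0.1073  0.0281] 18.6
0.215 0.02816 [0.  0.3 3.5] [ 0.6376 -0.1143  0.0281] 18.9833
0.222 0.02808 [0.  1.1 4. ] [ 0.6376 -0.1212  0.0281] 19.3667
0.229 0.02803 [-0.1  1.3  3.9] [ 0.6376 -0.1281  0.0281] 19.75
0.236 0.02797 [-0.3  2.3  5.9] [ 0.6376 -0.1348  0.0281] 20.1333
0.243 0.02801 [-0.2  2.5  6.3] [ 0.6375 -0.1416  0.0281] 20.5167
0.25 0.02808 [-0.5  1.9  5.5] [ 0.6373 -0.1487  0.0281] 20.9
0.257 0.0281 [-0.6  2.8  5.4] [ 0.6372 -0.1557  0.0281] 21.2833
```

Contact held all the way. I'll lift off, retreat to the first viewpoint and check that the board has not moved.

Run:
```python
from h import *
x,y,_=bot.read_position()
bot.move_linear([x,y,0.06],speed=.08); bot.move_linear([x,y,0.20])
bot.move_pose([0.60,-0.02,0.20],down(np.pi)); bot.wait(.3)
print(tool()[:3,3],np.load('T1.npy')[:3,3]); im=bot.camera("wrist")[:,:,::-1]
a=cv2.imread('pics/w1.png'); A,B=[cv2.cvtColor(np.ascontiguousarray(v),cv2.COLOR_BGR2GRAY).astype(np.float32) for v in (a,im)]
for n,(r0,r1,c0,c1) in dict(board=(85,238,180,440),bench=(300,400,580,640),plane=(140,300,570,640)).items():
    print(n,cv2.phaseCorrelate(A[r0:r1,c0:c1],B[r0:r1,c0:c1]))
cv2.imwrite('pics/w3.png',np.clip(cv2.absdiff(a,np.ascontiguousarray(im)).astype(int)*3,0,255).astype(np.uint8))
print(bot.read_clock(),bot.read_ft_force())
```

```text
[ 0.60022856 -0.02104864  0.19971624] [ 0.59995158 -0.01906358  0.20007169]
board ((1.4752369445021998, -0.1633975831429666), 1.0225959031670182)
bench ((0.01299814676626454, -0.5812312773878503), 0.9508602752685547)
plane ((1.7961468619424323, -0.9124486271806518), 0.9904796860284275)
23.8833 [ 0.14521718 -0.71081248  0.5558116 ]
```

View pics/w3.png

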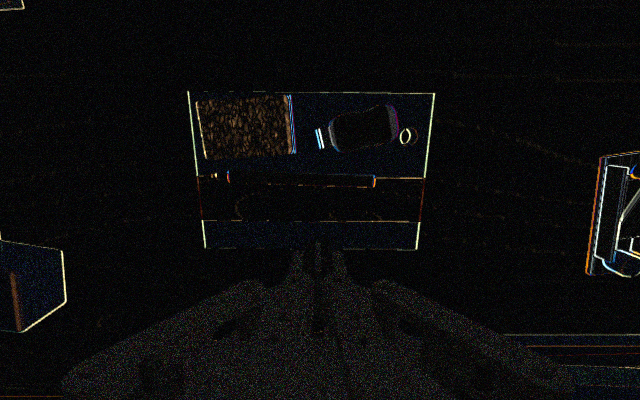

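The difference picture shows the same shift of about 1.5 px for the board, plane and mallet. That fits the 2 mm difference in camera pose, so nothing moved and the hand is clear.

```bash
python3 -c "
from cell import bot
print(bot.close_job())"
```

```text
the job is handed in; nothing more can be done
None
```

I ran the shut fingertips along the glue joint from the hole end to the plain end, in contact at every check (about 3–6.5 N) and with no step felt (tip height steady at 28.1 mm); nothing was seen to move, the hand is clear, and the job is handed in.

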